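# Empty the pouch sealer's catch tray and hold the contact probe on its check ring

## Task

Collect the two sealed packs from the pouch sealer's sloping catch tray and lay them flat in the open transport tray, without dropping them. Then take the probe out of its stand and hold its tip inside the check ring on the floor of the emptied catch tray, with the probe square to that sloping floor and pressed lightly, so that the sprung tip is about half pushed in. Finish while holding the probe there like that; leave the other things on the cart alone.

Things in the scene. Friction and masses are not known exactly. Their poses are not given: they have to be found in the camera images.
- sealer: Fixed white pouch sealer, steel catch tray on its robot side. Origin on the work surface under the tray's middle; x from the tray's low end to the housing, z up. Tray 200 x 200 mm; floor rises 20 degrees (0.349 rad) to +x, height 66 mm at x = 0, 30 at x = -100. Curbs 6 mm above the floor at both sides, lip 12 mm at the low end. Housing x = 98 to 170 mm, 184 wide, 161 high.
- check_ring: Flush dark engraved ring on the tray floor, inner diameter 18 mm, outer 24, four ticks outside. Origin at its centre on the floor; at the tray's mid length, up to 45 mm either side of its middle line (often under a pack). z is the sloping floor's outward normal, x points up the slope.
- pack_a_mid (a point): Centre of a sealed instrument pack, a stiff greenish-grey slab 178 x 37 x 9 mm, about 60 g. It lies flat on the slope in the +y half of the catch tray, length up and down the slope. Axes: x along its length, z across its 37 mm width, y across its 9 mm thickness.
- pack_b_mid (a point): Centre of the other, like pack (178 x 38 x 9 mm, about 60 g), lying in the -y half of the catch tray; axes as for pack_a_mid.
- pack_a: The same pack as pack_a_mid; origin in the middle of one of its long narrow sides, 18.5 mm from its centre.
- pack_b: The same pack as pack_b_mid; origin in the middle of one of its long narrow sides, 19 mm from its centre.
- tote: Open grey transport tray, fixed, 220 mm (x) by 184 mm (y), 34 mm high, walls and floor 4 mm thick, a small bar handle outside each end in x. Origin under its centre on the work surface, z up. Both packs fit flat side by side, lengths along its x.
- stand: Fixed grey probe stand: round foot of 72 mm diameter and an upright tube of 40 mm diameter, 75 mm high, bore 25 mm. Origin under its centre, z up.
- probe: Loose pen-like probe, about 130 g, hanging upright in the stand by its collar. Origin on its axis at the barrel's lower end, 25 mm above the work surface; z towards the handle end. Barrel 18 mm diameter, z = 0 to 50; black collar 33 mm, z = 50 to 56, on the stand's rim; white handle 22 mm, z = 56 to 150. Sprung tip sticks out 14 mm below the origin. It must rise 65 mm to leave the stand.
- tip_end (a point): The end of the probe's sprung tip (a rounded steel pin of 6 mm diameter), 14 mm below probe's origin on its axis when the tip is out; frame as probe.
- probe_tip (a joint): How far the sprung tip is pushed into the probe, m: 0 fully out, 0.010 fully in (hard stop). Spring 300 N/m with 0.9 N preload: about 2.4 N when half in.
- bottle_1: Bystander: small white bottle with screw cap, 48 mm diameter, 86 mm high; origin under its centre.
- tin_round: Bystander: round tin, 56 mm diameter, 28 mm high; origin under its centre.
- key_tool: Bystander: bent steel hex key lying flat, 78 x 25 x 6 mm; origin under the middle of its outline.

How it is judged:
By the outcome, as a careful person would: the job done as asked, in the order asked, and still so for the second after the job is handed in, while the arm keeps its last pose, push and grip.
It also fails if it takes over 67 s, if anything falls off the work surface, if the arm or the gripper's body presses on something with over 40 N, if the wrist force passes 120 N, or if a joint passes its speed limit or range.

## Robot

A 6-joint arm with a two-finger parallel gripper is mounted at the origin on a cart in front of the work surface, level with it; the furniture and walls round the work are solid. World frame = base frame: x ahead of the robot, y to its left, z up, the work surface at z = 0. Lengths are in m, angles in degrees, forces in N, time in s.
With the tool pointing down it reaches from about 0.4 to 0.825 m from the base axis. Payload 7 kg.
Tool frame: the origin (TCP) lies between the finger pads; the fingertips stand 25 mm ahead of it and the grasp point (between the pads) lies 6 mm ahead of it; z points along the fingers, y is the line along which they close (so a half turn about z gives the same grasp; the last joint's range is limited). The gripper opens to 88 mm and grips with 3 to 60 N. Pads are 19 mm wide; open, the fingers measure 130 mm over their backs; the gripper's body (78 mm by 193 mm) begins 47 mm behind the grasp point.
Start: joints at [-59.868, 20.546, 0.682, 0, -70.136, -16.507], TCP at [0.159, -0.656, 0.252] pointing down, gripper open.
Joint ranges: [-176.03, 176.03], [-82.01, 121.73], [-58.28, 71.71], [-173.87, 95.51], [-174.79, -0.11], [-173.66, 173.66]. Speed limits (degrees/s): [136.94, 136.94, 172.46, 180, 180, 180].

## Interface

Orientations are given as [roll, pitch, yaw] about the fixed x, y, z axes, in that order (R = Rz(yaw) Ry(pitch) Rx(roll)).
In Python, from plant import status, optics, job gives the robot as it stands. The module is installed in compiled form; this text tells all that it offers.
- The arm moves only by the tool advance, called after "Request:" by a JSON object that holds its "method" and its "body". Schema: {"type":"object","properties":{"plan":{"type":"array","items":{"type":"object","properties":{"dx":{"type":"number"},"dy":{"type":"number"},"dz":{"type":"number"},"spin":{"type":"number"},"jaw":{"type":"number"}},"additionalProperties":false,"required":["jaw"]},"minItems":1,"maxItems":8},"only":{"type":"string"},"quiet":{"type":"boolean"},"lines":{"type":"string"}},"required":["plan"],"additionalProperties":false}. plan is a list of rows, 1 to 8 of them, each an object with the fields dx, dy, dz (the shift in m), spin (a turn about the tool's z in degrees), jaw (the finger opening in m); a field left out counts as zero (the opening has to be given); each row is the pose to reach, as a shift and turn from the pose commanded when the call began, along the tool's axes at that moment; what a row does not reach only later rows make up. A row lasts 1/8 s, in which the tool goes at most 0.0625 m and 10.7 degrees, less where a joint would pass 70% of its speed; a pose out of reach is approached as far as the arm can. The fingers move at their own pace and stop on an object; the grip force is fixed at half the most. Time passes only in rows, so rows that do not move let the fingers close. The tool returns the time, the measured TCP pose, the force, the opening and the grip force at its end. only (a regular expression) keeps the lines of the reply that match it, lines (a string "A,B") keeps lines A to B, and quiet returns only ok. Input that does not fit is refused with a message, and nothing moves.
- status.get_obs(): the state, without advancing time (a new reading comes with each control period).
- optics.snapshot(name): name is "scene" or "top" or "wrist"; returns a dict with "frame" (400x640x3 uint8, red, green, blue), "z_map" (400x640 float32, m along the optical axis (not along the pixel's ray), 0 where there is no reading), "fovy" (degrees; the focal length in pixels is half the picture's height over the tangent of half this angle, whatever the lens; pixels are square), "cx", "cy" (the principal point, pixels), "R" (3x3) and "t" (3): a world point X has camera coordinates R X + t; the wrist camera has in their place "T_tool_cam" (4x4, takes a point from camera to tool coordinates, whose origin is the TCP and whose axes are the flange's). Camera axes: x right, y down, z forward; pixel columns grow to the right and rows downward; lengths in m; the calibration is good to about 2 mm. A picture is of the moment at which its call begins: read the wrist's pose just before it.
- job.close_job(): hands the job in; it is judged then, once.
The state is a dict: "clock": time; "joint_pos": joint angles; "qvel": joint speeds; "tau": joint torques, N m; "tool_pos": TCP position; "orientation": TCP orientation; "force": force on the tool from outside, world axes, zero at the start; "moment": the same for the moment, N m; "opening": finger opening in m; "gripper_force": force on a finger pad.
Only numpy, scipy, OpenCV 4.12 (cv2) and the standard library are available. Lean on these libraries where they do the work, as an engineer would, in place of code of your own. Each camera call takes 0.05 s, during which the arm holds its last target. There are 200 camera calls.

## Working session

There is one attempt and no reset: what is moved stays moved. The work goes in short steps, Python scripts to look and compute and a tool call to move; the robot and the scene stay as the last step left them, time stands still between calls to the robot, and variables do not carry over. Pictures are saved under pics/ and viewed, at most 10 in all, crops included, and the job is handed in when it is done.

```bash
mkdir -p pics; cat > h.py <<'E'
import numpy as np, cv2
from plant import status, optics, job
from scipy.spatial.transform import Rotation as Ro
def pose():
    o=status.get_obs(); T=np.eye(4); T[:3,:3]=Ro.from_euler('xyz',o['orientation'],degrees=True).as_matrix(); T[:3,3]=o['tool_pos']; return T,o
def shot(name):
    T,o=pose(); s=optics.snapshot(name); f=200/np.tan(np.radians(s['fovy'])/2)
    v,u=np.mgrid[:400,:640]; z=s['z_map']; P=np.stack([(u-s['cx'])*z/f,(v-s['cy'])*z/f,z],-1)
    if 'R' in s: R,t=np.array(s['R']),np.array(s['t']); W=(P-t)@R
    else:
        M=T@np.array(s['T_tool_cam']); R=M[:3,:3].T; t=-R@M[:3,3]; W=P@M[:3,:3].T+M[:3,3]
    W[z==0]=np.nan
    return dict(img=s['frame'],W=W,R=R,t=t,f=f,c=(s['cx'],s['cy']))
def save(n,im): cv2.imwrite('pics/'+n+'.png',cv2.cvtColor(im,cv2.COLOR_RGB2BGR))
E
python3 - <<'E'
from h import *
T,o=pose(); print(T.round(4)); print(o)
for n in('scene','top'):
    s=shot(n); save(n+'0',s['img']); np.savez(n+'0.npz',**s); print(n,s['f'],(-s['R'].T@s['t']).round(3),s['R'].round(2).tolist())
E
```

```text
[[-9.719e-01 -2.355e-01 -5.000e-04  1.589e-01]
 [-2.355e-01  9.719e-01  1.600e-03 -6.556e-01]
 [ 2.000e-04  1.700e-03 -1.000e+00  2.506e-01]
 [ 0.000e+00  0.000e+00  0.000e+00  1.000e+00]]
{'clock': 0.0, 'joint_pos': array([-5.98674334e+01,  2.05932972e+01,  6.33674356e-01, -2.00693424e-02,
       -7.01344411e+01, -1.65073186e+01]), 'qvel': array([ 0.02705389, -0.02646957, -0.16837073, -0.01932663, -0.01827877,
       -0.06895591]), 'tau': array([ 7.48235880e-05, -5.82715237e+01,  2.93063557e+01,  6.99765980e+00,
        6.99490993e-03, -1.30438784e-04]), 'tool_pos': array([ 0.15889065, -0.65558021,  0.25060103]), 'orientation': array([ 1.79904452e+02, -8.64111064e-03, -1.66381580e+02]), 'force': array([-0.10008762,  0.29776442, -0.67660391]), 'moment': array([ 0.04897875,  0.037328  , -0.00526929]), 'gripper_force': 0.0, 'opening': 0.08807029257794152}
scene 372.02154529548466 [ 0.095 -0.597  0.591] [[0.77, -0.64, 0.01], [-0.37, -0.46, -0.81], [0.53, 0.62, -0.59]]
top 369.0777202704851 [ 0.453 -0.054  1.053] [[0.0, -1.0, 0.03], [-1.0, -0.0, -0.08], [0.08, -0.03, -1.0]]
```

View pics/top0.png

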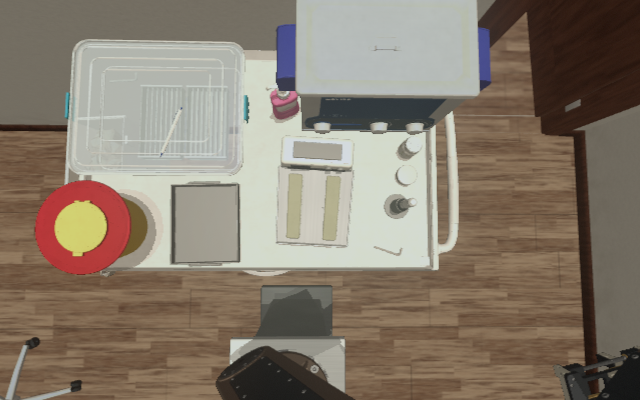

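View pics/scene0.png

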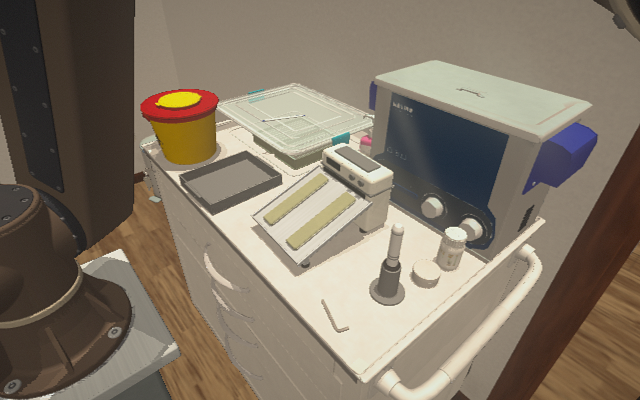

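Top view: packs at about (294,206) and (331,208), tray (278-352,166-246), housing (317,152), tote (206,223), stand with probe (398,206), hex key (388,250), tin (406,175), bottle (411,147). Next I fit positions from the depth map.

```bash
cat > m.py <<'E'
from h import *
for n in('top','scene'):
    s=dict(np.load(n+'0.npz')); W=s['W']; im=s['img'].astype(int); r,g,b=im[...,0],im[...,1],im[...,2]
    x,y,z=W[...,0],W[...,1],W[...,2]
    print(n)
    m=(r-b>25)&(abs(r-g)<25)&(z>.02)&(z<.13)&(x>.3)&(x<.7)&(abs(y)<.25)
    k,l,st,c=cv2.connectedComponentsWithStats(m.astype('uint8'))
    for i in range(1,k):
        if st[i,4]>100:
            p=W[l==i].astype('float32'); h=cv2.minAreaRect(p[:,:2]*1000)
            print('pack',st[i,4],p.mean(0).round(4),'rect',np.round(h[0],1),np.round(h[1],1),round(h[2],1))
    # surface height
    m=(x>.35)&(x<.6)&(y<-.12)&(y>-.3)&(abs(z)<.012); print('surf z',np.nanmedian(z[m]))
    m=(z>.15)&(z<.17)&(x>.5)&(x<.7)&(abs(y)<.15); p=W[m].astype('float32'); h=cv2.minAreaRect(p[:,:2]*1000); print('housing',m.sum(),h)
    m=(z>.025)&(z<.04)&(x>.3)&(x<.65)&(y>.15)&(y<.42);
    k,l,st,c=cv2.connectedComponentsWithStats(m.astype('uint8')); i=1+st[1:,4].argmax(); p=W[l==i].astype('float32'); h=cv2.minAreaRect(p[:,:2]*1000); print('tote rim',st[i,4],h)
    m=(z>.14)&(z<.2)&(y<-.14)&(y>-.35)&(x>.3)&(x<.58); print('probe top',m.sum(),np.nanmedian(W[m],0),np.nanmax(z[m]) if m.sum() else 0,np.nanmin(W[m],0),np.nanmax(W[m],0))
E
python3 m.py
```

```text
top
pack 830 [ 0.515  -0.0169  0.0749] rect [513.4 -16.6] [ 35.3 165.6] 87.0
pack 849 [ 0.5098 -0.1154  0.0748] rect [ 508.5 -115.8] [ 35.4 166.5] 86.9
surf z -0.0006185724165716591
housing 1748 ((646.0933837890625, -70.44908142089844), (162.11624145507812, 69.49767303466797), 87.16445922851562)
tote rim 507 ((470.0936279296875, 237.09445190429688), (172.98785400390625, 230.37701416015625), 89.7336654663086)
probe top 83 [ 0.51872027 -0.30375299  0.17016689] 0.17601956474381858 [ 0.50953205 -0.31479941  0.14208755] [ 0.5294769  -0.29690736  0.17601956]
scene
pack 403 [0.6395 0.165  0.0706] rect [643.8 181.8] [135.6 111.5] 89.8
pack 228 [ 0.6186 -0.1121  0.1244] rect [614.3 -84.1] [ 62.6 190.6] 16.6
pack 1024 [ 0.5088 -0.0209  0.073 ] rect [515.3 -13. ] [ 65.3 174.8] 81.3
pack 744 [ 0.6309 -0.1626  0.0625] rect [ 629.  -161.6] [41.5 80. ] 59.1
pack 158 [ 0.3395 -0.0488  0.0246] rect [339.7  -0.4] [  3.4 498.8] 0.1
pack 1285 [ 0.5062 -0.1207  0.0741] rect [ 508.8 -116.7] [ 79.9 175.9] 75.8
surf z 0.0007999887086451508
housing 1036 ((644.1339111328125, -70.29872131347656), (160.87969970703125, 71.21907806396484), 87.90948486328125)
tote rim 499 ((466.2705993652344, 237.04461669921875), (231.66908264160156, 173.2133026123047), 0.9529590606689453)
probe top 243 [ 0.51224363 -0.31209219  0.16302032] 0.176792266478481 [ 0.50660403 -0.31901851  0.14031747] [ 0.52568883 -0.29796302  0.17679227]
```

```bash
cat >> h.py <<'E'
def go(*tg):
    # deltas in the present tool axes to TCP targets x,y,z,yaw
    T,o=pose()
    for t in tg:
        d=T[:3,:3].T@(np.array(t[:3])-T[:3,3]); a=-(t[3]-o['orientation'][2]+180)%360-180
        a=-((t[3]-o['orientation'][2]+180)%360-180)
        print('delta',d.round(4),'turn',round(a,2),'dist',round(np.linalg.norm(d),3))
E
```

Request:
{"method": "advance", "body": {"plan": [{"dx": -0.05,"dy": 0.05,"dz": -0.05,"spin": 8,"jaw": 0.088},{"dx": -0.09,"dy": 0.095,"dz": -0.05,"spin": 16.5,"jaw": 0.088},{"dx": -0.135,"dy": 0.14,"dz": -0.05,"spin": 16.5,"jaw": 0.088},{"dx": -0.18,"dy": 0.187,"dz": -0.05,"spin": 16.5,"jaw": 0.088},{"dx": -0.22,"dy": 0.23,"dz": -0.05,"spin": 16.5,"jaw": 0.088}]}}

```text
clock: 0.72
tool_pos: [0.3101, -0.3947, 0.3014]
orientation: [180.0, 0.0, 177.1]
force: [2.2, -0.1, -0.4]
opening: 0.0878
gripper_force: 0.0
```

```bash
python3 -c "
from h import *
go((.49,-.09,.30,177.15))"
```

```text
delta [-0.1643  0.3134  0.0014] turn -0.04 dist 0.354
```

Request:
{"method": "advance", "body": {"plan": [{"dx": -0.02,"dy": 0.045,"jaw": 0.06},{"dx": -0.048,"dy": 0.095,"jaw": 0.06},{"dx": -0.075,"dy": 0.145,"jaw": 0.06},{"dx": -0.1,"dy": 0.195,"jaw": 0.06},{"dx": -0.13,"dy": 0.245,"jaw": 0.06},{"dx": -0.155,"dy": 0.295,"jaw": 0.06},{"dx": -0.164,"dy": 0.313,"jaw": 0.06},{"dx": -0.164,"dy": 0.313,"jaw": 0.06}]}}

```text
clock: 1.72
tool_pos: [0.4893, -0.0912, 0.301]
orientation: [-180.0, -0.1, 177.2]
force: [-0.1, -0.1, -0.1]
opening: 0.0605
gripper_force: 0.0
```

```bash
python3 - <<'E'
from h import *
s=shot('wrist'); save('w1',s['img']); np.savez('w1.npz',**s); T,o=pose()
C=-s['R'].T@s['t']; print('cam in world',C.round(3),'tool rel',(T[:3,:3].T@(C-T[:3,3])).round(3),s['R'].round(2).tolist(),s['f'])
print(s['W'][100:400:100,100:640:110].round(3).tolist())
E
```

```text
cam in world [ 0.406 -0.088  0.435] tool rel [ 0.083  0.    -0.133] [[0.05, 1.0, -0.0], [0.95, -0.05, 0.3], [0.3, -0.02, -0.95]] 304.40281857074285
[[[0.387, -0.383, -0.001], [0.394, -0.234, -0.0], [0.402, -0.085, 0.001], [0.409, 0.064, -0.0], [0.416, 0.211, 0.003]], [[0.522, -0.405, 0.02], [0.536, -0.256, 0.0], [0.522, -0.091, 0.069], [0.552, 0.074, -0.001], [0.558, 0.234, 0.004]], [[0.453, -0.147, 0.366], [0.458, -0.121, 0.361], [0.46, -0.09, 0.359], [0.462, -0.058, 0.359], [0.459, -0.031, 0.365]]]
```

View pics/w1.png

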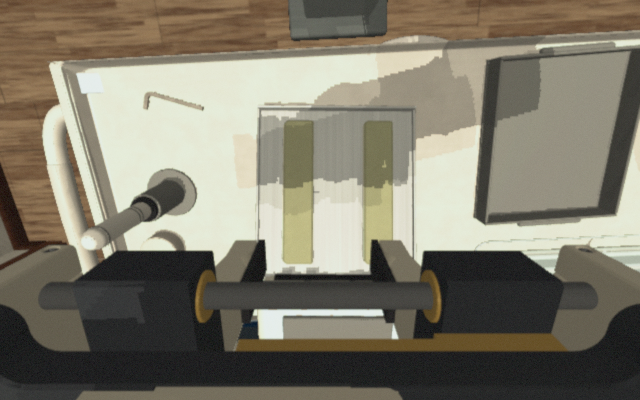

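Wrist view: pack_b at (298,192), pack_a at (378,192), a ring tick at (315,192) just beside pack_b (so the ring lies under it), tote (560,135), stand foot (168,192), probe top (95,240). Refining the poses from this view.

```bash
cat > m2.py <<'E'
from h import *
import sys
s=dict(np.load(sys.argv[1])); W=s['W']; im=s['img'].astype(int); r,g,b=im[...,0],im[...,1],im[...,2]
x,y,z=W[...,0],W[...,1],W[...,2]
hs=cv2.cvtColor(s['img'],cv2.COLOR_RGB2HSV)
m=(hs[...,1]>70)&(hs[...,0]>15)&(hs[...,0]<40)&(z>.02)&(z<.13)&(x>.38)&(x<.62)&(y>-.2)&(y<.06)
k,l,st,c=cv2.connectedComponentsWithStats(m.astype('uint8'))
for i in range(1,k):
    if st[i,4]>500:
        p=W[l==i].astype('float32'); h=cv2.minAreaRect(p[:,:2]*1000)
        A=np.c_[p[:,:2],np.ones(len(p))]; q=np.linalg.lstsq(A,p[:,2],rcond=None)[0]
        print('pack',st[i],np.round(h[0],1),np.round(h[1],1),round(h[2],1),'slope',np.degrees(np.arctan(np.hypot(*q[:2]))),np.degrees(np.arctan2(q[1],q[0])),'z at c',np.r_[np.array(h[0])/1000,1]@q)
m=(z>.025)&(z<.04)&(x>.3)&(x<.65)&(y>.12)&(y<.36); p=W[m]; print('tote rim',m.sum(),[np.nanpercentile(p[:,i],[1,99]).round(4) for i in(0,1)])
m=(abs(z-.004)<.003)&(x>.36)&(x<.56)&(y>.17)&(y<.3); print('tote floor z',np.nanmedian(z[m]))
m=(z>.02)&(z<.068)&(y<-.2); 
m=(z>.004)&(z<.03)&(x>.46)&(x<.57)&(y<-.25)&(y>-.36); p=W[m].astype('float32');print('foot',m.sum(),cv2.minEnclosingCircle(p[:,:2]))
m=(z>.165)&(y<-.2)&(z<.19)&(x<.57); print('probe top',np.nanmean(W[m],0),np.nanmax(z[m]),m.sum())
print('tick',W[190:195,313:318].reshape(-1,3).mean(0),im[186:199,306:325].sum(2)//3)
E
python3 m2.py w1.npz
```

```text
pack [ 284  121   29  142 3519] [ 507.2 -117.2] [ 34.6 163.6] 87.3 slope 20.026773859484027 -4.031350238163432 z at c 0.07508979861497403
pack [ 364  122   29  141 2874] [512.4 -18.7] [ 34.2 162.3] 87.4 slope 20.035363124081705 -3.395694019162686 z at c 0.07497950729779639
tote rim 3853 [array([0.3412, 0.5828]), array([0.134 , 0.3212])]
tote floor z 0.0039521593724320125Traceback (most recent call last):
  File "m2.py", line 16, in <module>
    m=(z>.004)&(z<.03)&(x>.46)&(x<.57)&(y<-.25)&(y>-.36); p=W[m].astype('float32');print('foot',m.sum(),cv2.minEnclosingCircle(p[:,:2]))
                                                                                                        ~~~~~~~~~~~~~~~~~~~~~~^^^^^^^^^
cv2.error: OpenCV(4.12.0) /io/opencv/modules/imgproc/src/shapedescr.cpp:201: error: (-215:Assertion failed) count >= 0 && (depth == CV_32F || depth == CV_32S) in function 'minEnclosingCircle'
```

```bash
python3 - <<'E'
from h import *
s=dict(np.load('w1.npz')); W=s['W'].reshape(-1,3); im=s['img'].reshape(-1,3).astype(int)
a=np.radians(-2.8); R=np.array([[np.cos(a),np.sin(a)],[-np.sin(a),np.cos(a)]])
q=(W[:,:2]-[.5115,-.0638])@R.T; h=W[:,2]-.066-q[:,0]*np.tan(np.radians(20))
for lo in(-.108,.072):
  for y in np.arange(lo,lo+.036,.0015):
    m=(abs(q[:,0]+.01)<.05)&(abs(q[:,1]-y)<.00075)
    if m.sum(): print(round(y*1000,1),m.sum(),(np.nanpercentile(h[m],[10,50,90])*1000).round(1),im[m].sum(1).mean().round()//3)
W=s['W'];z=W[...,2];x=W[...,0];y=W[...,1]
m=(z>.165)&(y<-.2)&(z<.19)&(x<.57); print('probe top',np.nanmean(W[m],0),np.nanmax(z[m]),m.sum())
m=(z>.07)&(y<-.2)&(z<.1)&(x<.57); print('rim',np.nanmean(W[m],0),m.sum(),np.nanmin(W[m],0),np.nanmax(W[m],0))
g=im=s['img'].astype(int).sum(2)//3; print(g[180:206,300:328:1])
print(W[192,312:320].round(4))
E
```

```text
-108.0 454 [301.3 311.2 318.9] 83.0
-106.5 155 [308.1 311.2 312.4] 75.0
-105.0 242 [  6.3 310.1 312.2] 112.0
-103.5 324 [  1.    7.1 311.9] 111.0
-102.0 243 [1.000e-01 3.104e+02 3.126e+02] 105.0
-100.5 256 [2.000e-01 3.114e+02 3.317e+02] 98.0
-99.0 467 [  0.4 330.9 333.5] 63.0
-97.5 1059 [325.9 331.5 334.6] 43.0
-96.0 842 [  1.2 332.5 335.8] 53.0
-94.5 641 [  0.8 331.9 335.8] 60.0
-93.0 756 [  1.3 327.1 335.4] 63.0
-91.5 941 [302.7 319.7 334.9] 56.0
-90.0 953 [  1.5 319.1 334.8] 57.0
-88.5 968 [  1.4 319.4 334.9] 59.0
-87.0 964 [  1.6 319.4 334.8] 58.0
-85.5 927 [303.6 319.4 335. ] 55.0
-84.0 950 [303.7 319.3 334.6] 54.0
-82.5 980 [  1.5 319.1 334.9] 56.0
-81.0 930 [  1.1 318.8 334.6] 58.0
-79.5 920 [  1.3 319.3 334.8] 59.0
-78.0 969 [305.4 319.4 335.2] 57.0
-76.5 940 [255.8 319.1 335.3] 58.0
-75.0 1031 [230.4 318.8 335. ] 60.0
-73.5 1041 [242.7 318.9 335.2] 57.0
72.0 104 [-1.  -0.   1.1] 183.0
73.5 97 [-1.1 -0.1  1. ] 181.0
75.0 104 [-0.8  0.   1.2] 174.0
76.5 102 [-0.8 -0.   1.1] 169.0
78.0 98 [-0.8 -0.1  1.3] 176.0
79.5 93 [-0.7  0.2  1.1] 179.0
81.0 101 [-1.4 -0.   1.1] 177.0
82.
[... 2998 characters left out ...]
5 222 223 224]
 [154 153 155 153 157 156 157 156 157 157 155 139 131 141 191 204 208 208
  216 223 223 224 224 226 224 221 223 223]
 [156 155 155 155 155 156 154 157 158 156 153 136 127 142 189 206 209 208
  219 224 224 224 225 224 224 221 223 223]
 [155 154 154 157 157 155 155 157 154 156 156 136 129 152 202 216 220 218
  223 226 225 224 225 224 225 223 224 223]
 [155 157 153 157 157 157 155 158 156 157 156 139 130 157 208 221 224 224
  223 225 223 225 225 225 224 223 224 224]]
[[ 0.5092 -0.0999  0.0748]
 [ 0.5111 -0.0989  0.0683]
 [ 0.5113 -0.0977  0.0677]
 [ 0.5112 -0.0964  0.0685]
 [ 0.5117 -0.0952  0.0668]
 [ 0.5119 -0.0939  0.0664]
 [ 0.5119 -0.0927  0.0666]
 [ 0.5116 -0.0914  0.0678]]
```

```bash
python3 -c "
from h import *
go((.5065,-.116,.15,177.2),(.5065,-.116,.0985,177.2))"
```

```text
delta [-0.019  -0.023   0.1511] turn -0.02 dist 0.154
delta [-0.019  -0.023   0.2026] turn -0.02 dist 0.205
```

Request:
{"method": "advance", "body": {"plan": [{"dx": -0.019,"dy": -0.023,"dz": 0.04,"jaw": 0.047},{"dx": -0.019,"dy": -0.023,"dz": 0.09,"jaw": 0.047},{"dx": -0.019,"dy": -0.023,"dz": 0.14,"jaw": 0.047},{"dx": -0.019,"dy": -0.023,"dz": 0.17,"jaw": 0.047},{"dx": -0.019,"dy": -0.023,"dz": 0.19,"jaw": 0.047},{"dx": -0.019,"dy": -0.023,"dz": 0.198,"jaw": 0.047},{"dx": -0.019,"dy": -0.023,"dz": 0.2025,"jaw": 0.047},{"dx": -0.019,"dy": -0.023,"dz": 0.2025,"jaw": 0.047}]}}

```text
clock: 2.78
tool_pos: [0.5071, -0.1164, 0.0995]
orientation: [180.0, 0.0, 177.1]
force: [-0.2, 0.7, 0.1]
opening: 0.0471
gripper_force: 0.0
```

```bash
python3 - <<'E'
from h import *
s=shot('wrist'); save('w2',cv2.resize(s['img'][100:300,200:480],None,fx=2.5,fy=2.5))
s=shot('scene'); save('s2',cv2.resize(s['img'][120:300,200:440],None,fx=3,fy=3))
E
```

```text
(no output)
```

View pics/s2.png

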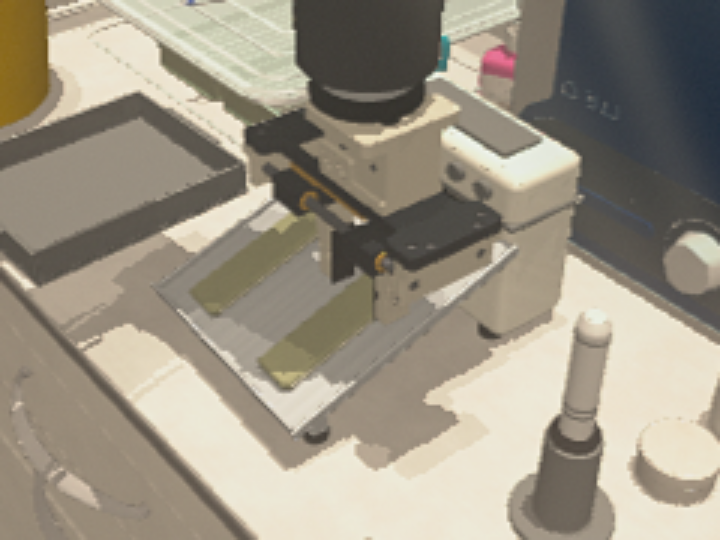

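The fingers straddle pack_b (about (345,300) in the crop), pack_a is free at (250,265), and the gripper body is clear of the housing. Lowering the last millimetres and gripping.

Request:
{"method": "advance", "body": {"plan": [{"dz": 0.002,"jaw": 0.047},{"dz": 0.003,"jaw": 0.047},{"dz": 0.003,"jaw": 0.047}]}}

```text
clock: 3.25
tool_pos: [0.5069, -0.116, 0.096]
orientation: [180.0, -0.0, 177.1]
force: [-0.5, -0.8, -0.3]
opening: 0.0471
gripper_force: 0.0
```

Request:
{"method": "advance", "body": {"plan": [{"dz": 0.0007,"jaw": 0.03},{"dz": 0.0007,"jaw": 0.03},{"dz": 0.0007,"jaw": 0.03},{"dz": 0.0007,"jaw": 0.03}]}}

```text
clock: 3.75
tool_pos: [0.5069, -0.1161, 0.0953]
orientation: [180.0, -0.0, 177.1]
force: [0.2, 0.6, 0.3]
opening: 0.0361
gripper_force: 30.0
```

Request:
{"method": "advance", "body": {"plan": [{"dz": -0.01,"jaw": 0.03},{"dz": -0.03,"jaw": 0.03},{"dz": -0.06,"jaw": 0.03},{"dz": -0.1,"jaw": 0.03},{"dz": -0.135,"jaw": 0.03},{"dz": -0.155,"jaw": 0.03}]}}

```text
clock: 4.5
tool_pos: [0.5075, -0.1161, 0.2533]
orientation: [180.0, 0.2, 177.1]
force: [1.1, -0.8, -1.2]
opening: 0.0362
gripper_force: 30.0
```

```bash
python3 -c "
from h import *
go((.455,.12,.25,179.5))"
```

```text
delta [0.0642 0.2332 0.0031] turn -2.36 dist 0.242
```

Request:
{"method": "advance", "body": {"plan": [{"dx": 0.01,"dy": 0.035,"spin": -1,"jaw": 0.03},{"dx": 0.02,"dy": 0.08,"spin": -2,"jaw": 0.03},{"dx": 0.035,"dy": 0.13,"spin": -2.4,"jaw": 0.03},{"dx": 0.05,"dy": 0.18,"spin": -2.4,"jaw": 0.03},{"dx": 0.06,"dy": 0.22,"spin": -2.4,"jaw": 0.03},{"dx": 0.064,"dy": 0.233,"spin": -2.4,"jaw": 0.03},{"dx": 0.064,"dy": 0.233,"spin": -2.4,"jaw": 0.03}]}}

```text
clock: 5.38
tool_pos: [0.4545, 0.1204, 0.2508]
orientation: [180.0, 0.0, 179.6]
force: [-0.0, -0.5, -0.6]
opening: 0.0364
gripper_force: 30.0
```

```bash
python3 - <<'E'
from h import *
s=shot('wrist'); save('w3',s['img']); np.savez('w3.npz',**s)
t=shot('top'); np.savez('top3.npz',**t)
W=s['W']; z=W[...,2]
m=(z>.026)&(z<.04)&(W[...,1]>.1); p=W[m].astype('float32'); print(cv2.minAreaRect(p[:,:2]*1000),p.min(0),p.max(0))
E
```

```text
((446.8622131347656, 283.0472106933594), (212.63465881347656, 361.2878723144531), 0.055028337985277176) [0.3404687  0.1023013  0.02600127] [0.5531454  0.46362153 0.0399746 ]
```

View pics/w3.png

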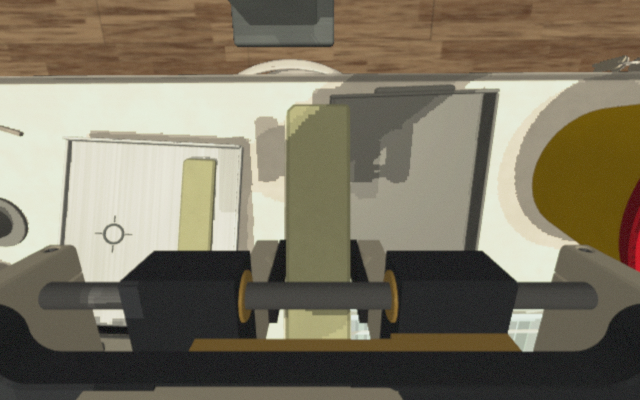

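Wrist view: pack_b held between the fingers (centre line at u≈318), pack_a still in the tray (197,205), check ring exposed at (114,234), tote right wall at u≈490, low rim at v≈95. Computing ring and tote.

```bash
python3 - <<'E'
from h import *
s=dict(np.load('w3.npz')); W=s['W']
g=cv2.cvtColor(s['img'],cv2.COLOR_RGB2GRAY)
sub=g[210:258,88:142]; m=sub<150; k,l,st,c=cv2.connectedComponentsWithStats(m.astype('uint8')); print(st,c)
u,v=88+c[1:,0],210+c[1:,1]
i=st[1:,4].argmax(); 
for uu,vv in((u[i],v[i]),(114,234)):
    a=np.nanmedian(W[int(round(vv))-4:int(round(vv))+5,int(round(uu))-4:int(round(uu))+5].reshape(-1,3),0); print('ring',uu,vv,a.round(4))
# tray plane fit around ring
y,x=np.mgrid[215:250,95:170]; p=W[y,x].reshape(-1,3); p=p[(p[:,2]>.03)&(p[:,2]<.1)]; A=np.c_[p[:,:2],np.ones(len(p))]; q=np.linalg.lstsq(A,p[:,2],rcond=None)[0]; print('plane',q,np.degrees(np.arctan(np.hypot(*q[:2]))),np.degrees(np.arctan2(q[1],q[0])))
# ring by ray-plane intersection
for uu,vv in((u[i],v[i]),):
    d=s['R'].T@np.array([(uu-s['c'][0])/s['f'],(vv-s['c'][1])/s['f'],1]); C=-s['R'].T@s['t']; n=np.array([q[0],q[1],-1]); tt=-(n@C+q[2])/(n@d); print('ring ray',(C+tt*d).round(4))
# pack in hand
hs=cv2.cvtColor(s['img'],cv2.COLOR_RGB2HSV)
m=(hs[...,1]>60)&(hs[...,0]>15)&(hs[...,0]<40)&(W[...,2]>.15)&(W[...,2]<.3); m[:,:270]=0; m[:,365:]=0;m[250:]=0
p=W[m]; A=np.c_[p[:,:2],np.ones(len(p))]; q=np.linalg.lstsq(A,p[:,2],rcond=None)[0]; print('hand pack',len(p),np.degrees(np.arctan(np.hypot(*q[:2]))),p.min(0),p.max(0), 'z top at tcp x',q@[.4545,.1204,1])
for n in('top0','top3'):
    W=np.load(n+'.npz')['W']; z=W[...,2]
    m=(z>.022)&(z<.042)&(W[...,1]>.12)&(W[...,1]<.35)&(W[...,0]>.33)&(W[...,0]<.61)
    for ax,o,r in((1,0,(.40,.54)),(0,1,(.16,.20)),(0,1,(.27,.31))):
        p=W[m&(W[...,o]>r[0])&(W[...,o]<r[1])]; print(n,ax,r,np.histogram(p[:,ax],np.arange(p[:,ax].min(),p[:,ax].max()+.004,.004))[0],p[:,ax].min(),p[:,ax].max())
E
```

```text
[[   0    0   54   48 2444]
 [  26    8    1    4    4]
 [  15   14   21   20  135]
 [  12   23    2    1    2]
 [  40   24    1    1    1]
 [  24   36    1    6    6]] [[26.59819967 23.47545008]
 [26.          9.5       ]
 [24.95555556 23.6962963 ]
 [12.5        23.        ]
 [40.         24.        ]
 [24.         38.5       ]]
ring 112.95555555555555 233.69629629629628 [ 0.511  -0.1126  0.067 ]
ring 114 234 [ 0.5111 -0.1116  0.0669]
plane [ 0.36263244 -0.02092572 -0.12045701] 19.962828590121212 -3.3025932159534936
ring ray [ 0.5106 -0.1127  0.067 ]
hand pack 9174 20.054819093339443 [0.37170389 0.10167374 0.19708965] [0.45066365 0.13862177 0.2302617 ] z top at tcp x 0.23042668165593388
top0 1 (0.4, 0.54) [73 30  0  0  0  0  0  0  0  0  0  0  0  0  0  0  0  0  0  0  0  0  0  0
  0  0  0  0  0  0  0  0  0  0  0  0  0  0  0  0  0  0  0  0 11 98 21] 0.13594449367433345 0.3216671855425562
top0 0 (0.16, 0.2) [15  0  0  6 12 15  5  0  0  0  0  0  0  0  0  0  0  0  0  0  0  0  0  0
  0  0  0  0  0  0  0  0  0  0  0  0  0  0  0  0  0  0  0  0  0  0  0  0
  0  0  0  0  0  0  0  0  0  0  2 27  6  3] 0.3407028807107215 0.5851006258474891
top0 0 (0.27, 0.31) [15  0  0  0 22  3  0  0  0  0  0  0  0  0  0  0  0  0  0  0  0  0  0  0
  0  0  0  0  0  0  0  0  0  0  0  0  0  0  0  0  0  0  0  0  0  0  0  0
  0  0  0  0  0  0  0  0  0  0 31  1  2] 0.3407727750536217 0.581638307669724
top3 1 (0.4, 0.54) [10] 0.13901330117583902 0.13976229741918017
top3 0 (0.16, 0.2) [11  0  0  5 11 11  0  0  0  0  0  0  0  0  0  0  0  0  0  0  0  0  0  0
  0  0  0  0  0  0  0  0  0  0  0  0  0  0  0  0  0  0  0  0  0  0  0  0
  0  0  0  0  0  0  0  0  0  0  0 29  5  3] 0.34056938245791146 0.5853698525651022
top3 0 (0.27, 0.31) [12  0  0  0  0  0  0  0  0  0  0  0  0  0  0  0  0  0  0  0  0  0  0  0
  0  0  0  0  0  0  0  0  0  0  0  0  0  0  0  0  0  0  0  0  0  0  0  0
  0  0  0  0  0  0  0  0  0  0 30  2  2] 0.34070252160295406 0.5819826585961626
```

```bash
python3 -c "
from h import *
go((.465,.192,.072,179.6))"
```

```text
delta [-0.0097  0.0728  0.1786] turn -0.07 dist 0.193
```

Request:
{"method": "advance", "body": {"plan": [{"dx": -0.005,"dy": 0.035,"jaw": 0.03},{"dx": -0.0105,"dy": 0.0716,"jaw": 0.03},{"dx": -0.0105,"dy": 0.0716,"dz": 0.05,"jaw": 0.03},{"dx": -0.0105,"dy": 0.0716,"dz": 0.1,"jaw": 0.03},{"dx": -0.0105,"dy": 0.0716,"dz": 0.145,"jaw": 0.03},{"dx": -0.0105,"dy": 0.0716,"dz": 0.17,"jaw": 0.03},{"dx": -0.0105,"dy": 0.0716,"dz": 0.178,"jaw": 0.03},{"dx": -0.0105,"dy": 0.0716,"dz": 0.178,"jaw": 0.03}]}}

```text
clock: 6.48
tool_pos: [0.4662, 0.1909, 0.0725]
orientation: [-180.0, -0.0, 179.5]
force: [0.3, -0.9, -0.3]
opening: 0.0361
gripper_force: 30.0
```

Request:
{"method": "advance", "body": {"plan": [{"dz": 0.005,"jaw": 0.03},{"dz": 0.009,"jaw": 0.03},{"dz": 0.012,"jaw": 0.03},{"dz": 0.015,"jaw": 0.03},{"dz": 0.018,"jaw": 0.03}]}}

```text
clock: 7.1
tool_pos: [0.4664, 0.1919, 0.0546]
orientation: [179.9, 0.1, 179.5]
force: [2.3, 0.2, 3.0]
opening: 0.0364
gripper_force: 30.0
```

Request:
{"method": "advance", "body": {"plan": [{"dz": 0.004,"jaw": 0.03},{"dz": 0.008,"jaw": 0.03},{"dz": 0.012,"jaw": 0.03},{"dz": 0.015,"jaw": 0.03},{"dz": 0.017,"jaw": 0.03},{"dz": 0.019,"jaw": 0.03},{"dz": 0.02,"jaw": 0.03}]}}

```text
clock: 7.98
tool_pos: [0.4658, 0.1913, 0.0342]
orientation: [-180.0, -0.0, 179.5]
force: [0.9, 0.5, 2.4]
opening: 0.0362
gripper_force: 30.0
```

```bash
python3 - <<'E'
from h import *
s=shot('wrist'); W=s['W']; save('w4',s['img']); hs=cv2.cvtColor(s['img'],cv2.COLOR_RGB2HSV)
m=(hs[...,1]>60)&(hs[...,0]>15)&(hs[...,0]<40)&(W[...,2]<.1); m[:,:270]=0; m[:,365:]=0;m[250:]=0
p=W[m]; A=np.c_[p[:,:2],np.ones(len(p))]; q=np.linalg.lstsq(A,p[:,2],rcond=None)[0]; print(len(p),np.degrees(np.arctan(q[:2])),p.min(0),p.max(0),np.median(p,0))
E
```

```text
10950 [ 1.15587872 -0.13381914] [0.37765471 0.17235142 0.00307419] [0.46091398 0.21065941 0.01756594] [0.41442029 0.19117356 0.013625  ]
```

Request:
{"method": "advance", "body": {"plan": [{"dz": 0.0012,"jaw": 0.03},{"dz": 0.0016,"jaw": 0.03},{"dz": 0.0016,"jaw": 0.046},{"dz": 0.0016,"jaw": 0.046},{"dz": -0.01,"jaw": 0.046},{"dz": -0.05,"jaw": 0.046},{"dz": -0.11,"jaw": 0.046},{"dz": -0.165,"jaw": 0.046}]}}

```text
clock: 9.02
tool_pos: [0.4655, 0.1911, 0.2021]
orientation: [180.0, 0.0, 179.5]
force: [0.5, 1.1, 0.1]
opening: 0.0459
gripper_force: 0.0
```

```bash
python3 -c "
from h import *
go((.508,-.019,.2,177.2),(.5115,-.019,.1,177.2))"
```

```text
delta [-0.0442 -0.2098  0.0021] turn 2.33 dist 0.214
delta [-0.0476 -0.2098  0.1021] turn 2.33 dist 0.238
```

Request:
{"method": "advance", "body": {"plan": [{"dx": -0.008,"dy": -0.04,"spin": 1,"jaw": 0.0425},{"dx": -0.018,"dy": -0.09,"spin": 2.3,"jaw": 0.0425},{"dx": -0.029,"dy": -0.14,"spin": 2.3,"jaw": 0.0425},{"dx": -0.038,"dy": -0.18,"spin": 2.3,"jaw": 0.0425},{"dx": -0.044,"dy": -0.205,"spin": 2.3,"jaw": 0.0425},{"dx": -0.044,"dy": -0.21,"spin": 2.3,"jaw": 0.0425},{"dx": -0.044,"dy": -0.21,"spin": 2.3,"jaw": 0.0425}]}}

```text
clock: 9.9
tool_pos: [0.5078, -0.019, 0.1997]
orientation: [180.0, 0.0, 177.2]
force: [0.1, 0.1, -0.5]
opening: 0.0425
gripper_force: 0.0
```

```bash
python3 - <<'E'
from h import *
s=shot('wrist'); np.savez('w5.npz',**s); save('w5',s['img']); W=s['W']; hs=cv2.cvtColor(s['img'],cv2.COLOR_RGB2HSV)
x,y,z=np.moveaxis(W,-1,0)
m=(hs[...,1]>60)&(hs[...,0]>15)&(hs[...,0]<40)&(z>.03)&(z<.12)&(y<.05)&(y>-.06)&(x<.55)
p=W[m].astype('float32'); h=cv2.minAreaRect(p[:,:2]*1000); print('pack a',len(p),h)
m=(hs[...,1]>60)&(hs[...,0]>15)&(hs[...,0]<40)&(z<.03)&(y>.1)&(y<.3)&(x<.56)&(x>.35)
p=W[m].astype('float32'); h=cv2.minAreaRect(p[:,:2]*1000); print('pack b',len(p),h,np.percentile(p[:,2],[2,50,98]))
# curb inner edge wrt pack
a=np.radians(-2.8); e=np.array([-np.sin(a),np.cos(a)]); ex=np.array([np.cos(a),np.sin(a)])
q=(W[...,:2]-[.5125,-.0187]); ys=q@e; xs=q@ex; hh=z-.066-xs*np.tan(np.radians(20))
for yy in np.arange(-.026,.054,.002):
    m=(abs(ys-yy)<.001)&(xs>-.085)&(xs<-.01)&(abs(hh)<.03)
    if m.sum(): print(round(yy*1000),m.sum(),round(np.median(hh[m])*1000,1),end='; ')
go((.5115,-.0195,.0995,177.2))
E
```

```text
pack a 5447 ((490.5895690917969, -17.348194122314453), (35.693939208984375, 120.4749755859375), 86.82376098632812)
pack b 6253 ((467.93914794921875, 192.80337524414062), (43.95613479614258, 180.6281280517578), 89.76525115966797) [0.01061679 0.01275298 0.01437122]
-26 215 -0.2; -24 188 -0.2; -22 170 -0.1; -20 169 -0.4; -18 172 5.9; -16 174 8.5; -14 178 9.1; -12 176 9.1; -10 206 8.9; -8 231 9.2; -6 175 8.9; -4 176 9.1; -2 176 9.2; 0 259 9.0; 2 178 8.9; 4 175 9.0; 6 174 9.0; 8 185 9.1; 10 252 9.0; 12 175 9.0; 14 175 9.0; 16 177 9.0; 18 174 7.2; 20 170 -0.4; 22 167 -0.3; 24 171 -0.3; 26 197 -0.4; 28 197 -0.3; 30 194 -0.5; 32 173 -0.4; 34 169 -0.4; 36 170 -0.4; 38 183 -0.3; 40 188 -0.5; 42 198 -0.4; 44 275 3.6; 46 176 5.9; delta [-0.0037 -0.0007  0.1002] turn 0.02 dist 0.1
```

Request:
{"method": "advance", "body": {"plan": [{"dx": -0.0037,"dy": -0.0003,"dz": 0.03,"jaw": 0.0425},{"dx": -0.0037,"dy": -0.0003,"dz": 0.065,"jaw": 0.0425},{"dx": -0.0037,"dy": -0.0003,"dz": 0.088,"jaw": 0.0425},{"dx": -0.0037,"dy": -0.0003,"dz": 0.098,"jaw": 0.0425},{"dx": -0.0037,"dy": -0.0003,"dz": 0.101,"jaw": 0.0425},{"dx": -0.0037,"dy": -0.0003,"dz": 0.103,"jaw": 0.0425},{"dx": -0.0037,"dy": -0.0003,"dz": 0.1037,"jaw": 0.0425},{"dx": -0.0037,"dy": -0.0003,"dz": 0.1037,"jaw": 0.0425}]}}

```text
clock: 10.95
tool_pos: [0.512, -0.0194, 0.0961]
orientation: [180.0, 0.0, 177.2]
force: [0.0, -0.2, 0.2]
opening: 0.0427
gripper_force: 0.0
```

Request:
{"method": "advance", "body": {"plan": [{"dz": 0.0004,"jaw": 0.03},{"dz": 0.0004,"jaw": 0.03},{"dz": 0.0004,"jaw": 0.03}]}}

```text
clock: 11.32
tool_pos: [0.5119, -0.0195, 0.0955]
orientation: [180.0, 0.0, 177.2]
force: [-0.9, 0.9, 4.4]
opening: 0.0353
gripper_force: 30.0
```

Request:
{"method": "advance", "body": {"plan": [{"dz": -0.01,"jaw": 0.03},{"dz": -0.03,"jaw": 0.03},{"dz": -0.06,"jaw": 0.03},{"dz": -0.09,"jaw": 0.03},{"dz": -0.105,"jaw": 0.03}]}}

```text
clock: 11.95
tool_pos: [0.5123, -0.0194, 0.2022]
orientation: [180.0, 0.1, 177.2]
force: [0.1, 0.2, -1.4]
opening: 0.0351
gripper_force: 30.0
```

```bash
python3 -c "
from h import *
go((.466,.266,.2,179.6),(.466,.266,.072,179.6))"
```

```text
delta [0.06   0.2828 0.0023] turn -2.37 dist 0.289
delta [0.0603 0.2827 0.1303] turn -2.37 dist 0.317
```

Request:
{"method": "advance", "body": {"plan": [{"dx": 0.008,"dy": 0.04,"spin": -1,"jaw": 0.03},{"dx": 0.019,"dy": 0.09,"spin": -2.4,"jaw": 0.03},{"dx": 0.03,"dy": 0.14,"spin": -2.4,"jaw": 0.03},{"dx": 0.041,"dy": 0.19,"spin": -2.4,"jaw": 0.03},{"dx": 0.051,"dy": 0.24,"spin": -2.4,"jaw": 0.03},{"dx": 0.058,"dy": 0.272,"spin": -2.4,"jaw": 0.03},{"dx": 0.06,"dy": 0.2827,"spin": -2.4,"jaw": 0.03},{"dx": 0.06,"dy": 0.2827,"spin": -2.4,"jaw": 0.03}]}}

```text
clock: 12.95
tool_pos: [0.4652, 0.2658, 0.1998]
orientation: [-180.0, -0.0, 179.7]
force: [-0.4, -0.7, 0.2]
opening: 0.0353
gripper_force: 30.0
```

```bash
python3 -c "
from h import *
go((.466,.266,.072,179.6))
s=shot('wrist'); W=s['W']; hs=cv2.cvtColor(s['img'],cv2.COLOR_RGB2HSV)
m=(hs[...,1]>60)&(hs[...,0]>15)&(hs[...,0]<40)&(W[...,2]>.1)&(W[...,2]<.25); m[:,:270]=0; m[:,365:]=0;m[250:]=0
p=W[m]; A=np.c_[p[:,:2],np.ones(len(p))]; q=np.linalg.lstsq(A,p[:,2],rcond=None)[0]; print(len(p),np.degrees(np.arctan(q[:2])),p.min(0),p.max(0))
"
```

```text
delta [-0.0009  0.0003  0.1278] turn 0.07 dist 0.128
8872 [20.01850026 -0.34917691] [0.38227768 0.24735313 0.14645279] [0.46133227 0.28337994 0.18349392]
```

Request:
{"method": "advance", "body": {"plan": [{"dz": 0.04,"jaw": 0.03},{"dz": 0.085,"jaw": 0.03},{"dz": 0.115,"jaw": 0.03},{"dz": 0.127,"jaw": 0.03},{"dz": 0.132,"jaw": 0.03},{"dz": 0.136,"jaw": 0.03},{"dz": 0.14,"jaw": 0.03},{"dz": 0.144,"jaw": 0.03}]}}

```text
clock: 14.0
tool_pos: [0.4664, 0.2666, 0.0571]
orientation: [179.9, 0.1, 179.7]
force: [2.0, 0.0, 2.8]
opening: 0.0353
gripper_force: 30.0
```

Request:
{"method": "advance", "body": {"plan": [{"dz": 0.004,"jaw": 0.03},{"dz": 0.008,"jaw": 0.03},{"dz": 0.012,"jaw": 0.03},{"dz": 0.015,"jaw": 0.03},{"dz": 0.018,"jaw": 0.03},{"dz": 0.02,"jaw": 0.03},{"dz": 0.022,"jaw": 0.03},{"dz": 0.0225,"jaw": 0.03}]}}

```text
clock: 15.0
tool_pos: [0.4654, 0.2658, 0.0336]
orientation: [-180.0, -0.0, 179.6]
force: [1.4, 0.4, 1.9]
opening: 0.0352
gripper_force: 30.0
```

```bash
python3 - <<'E'
from h import *
s=shot('wrist'); W=s['W']; hs=cv2.cvtColor(s['img'],cv2.COLOR_RGB2HSV)
m=(hs[...,1]>60)&(hs[...,0]>15)&(hs[...,0]<40)&(W[...,2]<.1); m[:,:270]=0; m[:,365:]=0;m[250:]=0
p=W[m]; A=np.c_[p[:,:2],np.ones(len(p))]; q=np.linalg.lstsq(A,p[:,2],rcond=None)[0]; print(len(p),np.degrees(np.arctan(q[:2])),p.min(0),p.max(0),np.median(p,0))
E
```

```text
10655 [ 0.39893403 -0.16146061] [0.37735934 0.24725515 0.00961421] [0.46057928 0.28375031 0.01562408] [0.41399629 0.26555566 0.01312299]
```

Request:
{"method": "advance", "body": {"plan": [{"dz": 0.0005,"jaw": 0.046},{"dz": 0.0005,"jaw": 0.046},{"dz": -0.01,"jaw": 0.046},{"dz": -0.05,"jaw": 0.046},{"dz": -0.11,"jaw": 0.046},{"dz": -0.17,"jaw": 0.046},{"dz": -0.23,"jaw": 0.046},{"dz": -0.235,"jaw": 0.046}]}}

```text
clock: 16.05
tool_pos: [0.467, 0.267, 0.2747]
orientation: [179.6, 0.4, 179.7]
force: [0.3, -0.2, -0.9]
opening: 0.0456
gripper_force: 0.0
```

```bash
python3 - <<'E'
from h import *
s=shot('wrist'); save('w6',s['img']); np.savez('w6.npz',**s)
go((.50,-.14,.27,177.1))
E
```

```text
delta [-0.0365 -0.4062  0.0008] turn 2.53 dist 0.408
```

View pics/w6.png

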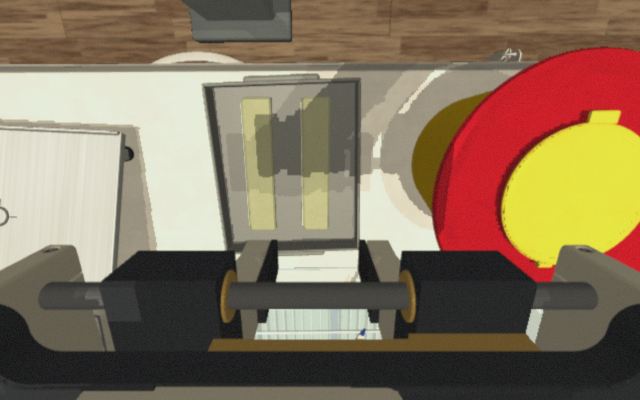

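Both packs lie flat, side by side, inside the tote at (258,165) and (315,165). Going to the stand.

Request:
{"method": "advance", "body": {"plan": [{"dx": -0.003,"dy": -0.04,"spin": 1,"jaw": 0.046},{"dx": -0.007,"dy": -0.095,"spin": 2.5,"jaw": 0.046},{"dx": -0.01,"dy": -0.15,"spin": 2.5,"jaw": 0.046},{"dx": -0.014,"dy": -0.205,"spin": 2.5,"jaw": 0.046},{"dx": -0.018,"dy": -0.26,"spin": 2.5,"jaw": 0.046},{"dx": -0.022,"dy": -0.315,"spin": 2.5,"jaw": 0.046},{"dx": -0.025,"dy": -0.37,"spin": 2.5,"jaw": 0.046},{"dx": -0.03,"dy": -0.42,"spin": 2.5,"jaw": 0.046}]}}

```text
clock: 17.1
tool_pos: [0.4917, -0.1562, 0.2678]
orientation: [180.0, -0.1, 177.1]
force: [1.6, 0.7, 1.1]
opening: 0.046
gripper_force: 0.0
```

Request:
{"method": "advance", "body": {"plan": [{"dy": -0.02,"jaw": 0.046},{"dy": -0.025,"jaw": 0.046},{"dy": -0.025,"jaw": 0.046}]}}

```text
clock: 17.48
tool_pos: [0.491, -0.1792, 0.268]
orientation: [180.0, -0.1, 177.1]
force: [-0.0, 0.3, -0.1]
opening: 0.0461
gripper_force: 0.0
```

```bash
python3 - <<'E'
from h import *
from scipy.optimize import least_squares
s=shot('wrist'); save('w7',s['img']); np.savez('w7.npz',**s); W=s['W']; x,y,z=np.moveaxis(W,-1,0)
print(pose()[0][:3,3])
g=(x>.45)&(x<.58)&(y<-.25)&(y>-.36)
for lo,hi,r0 in((.09,.17,.011),(.02,.07,.02)):
    m=g&(z>lo)&(z<hi); p=W[m]
    if lo>.05: p=p[p[:,2]>.09]
    r=least_squares(lambda c:np.hypot(p[:,0]-c[0],p[:,1]-c[1])-r0,[.517,-.305],loss='soft_l1',f_scale=.001); print(lo,len(p),r.x,np.abs(r.fun).mean())
m=g&(z>.165)&(z<.19); print('top',np.nanmax(z[m]),m.sum())
n=np.zeros(3)
gr=cv2.cvtColor(s['img'],cv2.COLOR_RGB2GRAY); ok=(abs(x-.511)<.013)&(abs(y+.1125)<.014)
v,u=np.nonzero(ok); print(u.min(),u.max(),v.min(),v.max()) if len(u) else print('no ring')
mm=ok&(gr<.8*np.median(gr[ok])); print('ring',mm.sum(),(W[mm].min(0)+W[mm].max(0))/2,W[mm].mean(0))
E
```

```text
[ 0.49119383 -0.17880951  0.2682473 ]
0.09 1067 [ 0.51979479 -0.30934982] 0.0003397164335510183
0.02 544 [ 0.52025225 -0.31000725] 0.0011580836955738417
top 0.17601136601347775 269
365 390 183 207
ring 124 [ 0.50984739 -0.11380178  0.06699643] [ 0.50768036 -0.11301252  0.06628375]
```

View pics/w7.png

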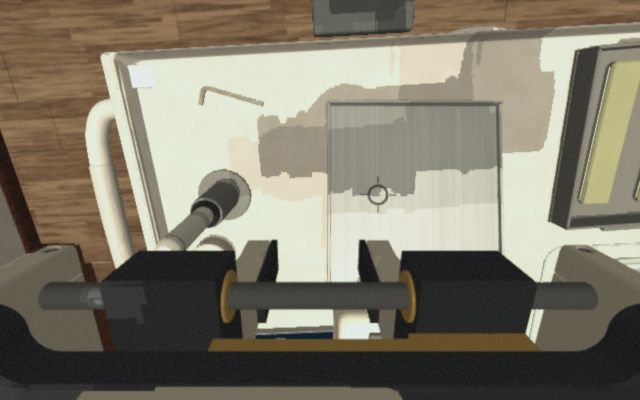

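The wrist view shows the bare catch tray with the ring centred at (377,194) and the probe in its stand, with foot (222,193), collar (207,207) and handle towards (175,240).

```bash
python3 - <<'E'
from h import *
s=dict(np.load('w7.npz')); W=s['W']; C=-s['R'].T@s['t']
y,x=np.mgrid[170:240,340:480]; p=W[y,x].reshape(-1,3); p=p[(p[:,2]>.03)&(p[:,2]<.1)]; A=np.c_[p[:,:2],np.ones(len(p))]; q=np.linalg.lstsq(A,p[:,2],rcond=None)[0]; print('plane',q,np.degrees(np.arctan(np.hypot(*q[:2]))),np.degrees(np.arctan2(q[1],q[0])))
n=np.array([q[0],q[1],-1])
for u,v in((377,194),(377.5,194.5)):
    d=s['R'].T@np.array([(u-s['c'][0])/s['f'],(v-s['c'][1])/s['f'],1]); print('ring',(C-(n@C+q[2])/(n@d)*d).round(4))
go((.52,-.309,.25,177.1),(.52,-.309,.143,177.1))
E
```

```text
plane [ 0.36347784 -0.0203011  -0.12099955] 20.003748575166096 -3.1967846424426507
ring [ 0.5099 -0.1127  0.0666]
ring [ 0.5104 -0.1122  0.0668]
delta [-0.0353 -0.1286  0.0182] turn 0.04 dist 0.135
delta [-0.0354 -0.1286  0.1252] turn 0.04 dist 0.183
```

Ring at (0.5105, -0.1125, 0.0667), and the floor plane is 20.0° with yaw −3.2°, matching the description. Next: over the probe, then down.

Request:
{"method": "advance", "body": {"plan": [{"dx": -0.012,"dy": -0.045,"jaw": 0.06},{"dx": -0.026,"dy": -0.095,"jaw": 0.06},{"dx": -0.0354,"dy": -0.1286,"jaw": 0.06},{"dx": -0.0354,"dy": -0.1286,"dz": 0.03,"jaw": 0.06},{"dx": -0.0354,"dy": -0.1286,"dz": 0.075,"jaw": 0.06},{"dx": -0.0354,"dy": -0.1286,"dz": 0.11,"jaw": 0.06},{"dx": -0.0354,"dy": -0.1286,"dz": 0.125,"jaw": 0.06},{"dx": -0.0354,"dy": -0.1286,"dz": 0.125,"jaw": 0.06}]}}

```text
clock: 18.52
tool_pos: [0.5205, -0.3089, 0.1433]
orientation: [180.0, -0.1, 177.2]
force: [-0.0, 0.4, 0.3]
opening: 0.0599
gripper_force: 0.0
```

Request:
{"method": "advance", "body": {"plan": [{"jaw": 0.015},{"jaw": 0.015},{"jaw": 0.015},{"jaw": 0.015},{"jaw": 0.015}]}}

```text
clock: 19.15
tool_pos: [0.5205, -0.3096, 0.1439]
orientation: [-180.0, 0.0, 177.1]
force: [0.1, 1.0, 0.7]
opening: 0.0212
gripper_force: 30.0
```

Request:
{"method": "advance", "body": {"plan": [{"dz": -0.01,"jaw": 0.015},{"dz": -0.025,"jaw": 0.015},{"dz": -0.036,"jaw": 0.015},{"dz": -0.04,"jaw": 0.015},{"dz": -0.04,"jaw": 0.015}]}}

```text
clock: 19.77
tool_pos: [0.5204, -0.3095, 0.1841]
orientation: [180.0, 0.0, 177.1]
force: [-0.8, 0.5, -2.1]
opening: 0.021
gripper_force: 30.0
```

Request:
{"method": "advance", "body": {"plan": [{"dx": 0.005,"jaw": 0.015},{"dx": 0.01,"dz": 0.0003,"jaw": 0.015},{"dx": 0.015,"dz": 0.0008,"jaw": 0.015},{"dx": 0.02,"dz": 0.0014,"jaw": 0.015},{"dx": 0.02,"dz": 0.0014,"jaw": 0.015}]}}

```text
clock: 20.4
tool_pos: [0.5015, -0.3086, 0.1832]
orientation: [-180.0, 0.2, 177.1]
force: [3.8, 1.7, 1.5]
opening: 0.0211
gripper_force: 30.0
```

Request:
{"method": "advance", "body": {"plan": [{"dx": 0.005,"dz": 0.001,"jaw": 0.015},{"dx": 0.01,"dz": 0.0022,"jaw": 0.015},{"dx": 0.015,"dz": 0.0038,"jaw": 0.015},{"dx": 0.019,"dz": 0.005,"jaw": 0.015},{"dx": 0.02,"dz": 0.005,"jaw": 0.015},{"dx": 0.02,"dz": 0.005,"jaw": 0.015}]}}

```text
clock: 21.15
tool_pos: [0.4812, -0.3078, 0.178]
orientation: [-180.0, 0.1, 177.1]
force: [4.0, 0.9, 4.7]
opening: 0.0211
gripper_force: 30.0
```

```bash
python3 - <<'E'
from h import *
s=shot('scene'); save('s8',cv2.resize(s['img'][160:320,310:470],None,fx=3.5,fy=3.5)); np.savez('s8.npz',**s)
E
```

```text
(no output)
```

View pics/s8.png

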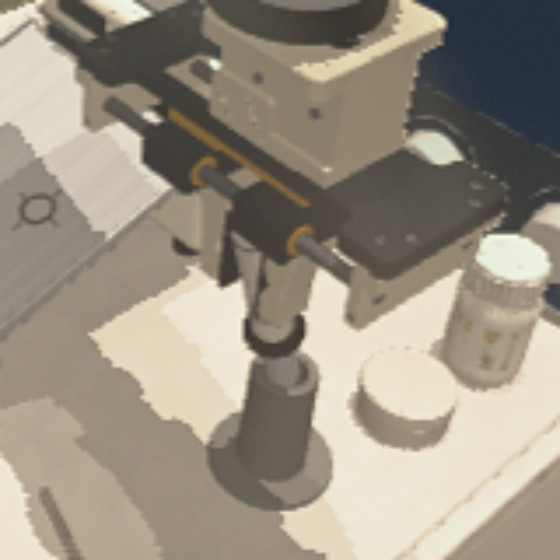

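The crop shows the probe leaning in the stand (collar (275,335), barrel entering the tube at (285,370)), held in the fingers. Lifting it out and measuring the tilt.

Request:
{"method": "advance", "body": {"plan": [{"dz": -0.006,"jaw": 0.015},{"dz": -0.016,"jaw": 0.015},{"dz": -0.035,"jaw": 0.015},{"dz": -0.055,"jaw": 0.015},{"dz": -0.065,"jaw": 0.015},{"dz": -0.065,"jaw": 0.015}]}}

```text
clock: 21.95
tool_pos: [0.48, -0.3075, 0.2425]
orientation: [180.0, -0.0, 177.1]
force: [-1.2, -0.1, -1.5]
opening: 0.0209
gripper_force: 30.0
```

```bash
cat > fit.py <<'E'
from h import *
from scipy.optimize import least_squares
def fit(s,G=.112):
    # whole-probe surface-of-revolution fit: unknown tilt (2), grip offset (3)
    T,o=pose(); W=s['W']; g=T[:3,3]+.006*T[:3,2]
    p=((W.reshape(-1,3)-g)@T[:3,:3]); p=p[~np.isnan(p[:,0])]
    p=p[(p[:,2]>.021)&(p[:,2]<.135)&(np.abs(p[:,1])<.03)&(p[:,0]>-.075)&(p[:,0]<.04)]
    def res(c,full=False):
        a=np.array([np.sin(c[0]),np.sin(c[1]),0]); a[2]=-np.sqrt(1-a@a)  # handle dir
        q=p-[c[2],c[3],0]; h=q@a; r=np.linalg.norm(q-np.outer(h,a),axis=1); zz=h+G+c[4]
        rp=np.where(zz>56e-3,.011,np.where(zz>50e-3,.0165,np.where(zz>0,.009,.003)))
        return r-rp
    b=None
    for a0 in(.2,.35,.5):
      for z0 in(-.004,0,.004):
        r=least_squares(res,[a0,0,0,0,z0],loss='soft_l1',f_scale=.001,diff_step=1e-3)
        if b is None or r.cost<b.cost: b=r
    c=b.x; print(len(p),'tilt x,y deg',np.degrees(c[:2]).round(2),'offset',c[2:].round(4),'res',np.median(abs(b.fun)).round(5),T[:3,3].round(4))
    return c
if __name__=='__main__':
    for n in('scene','top','wrist'):
        s=shot(n); np.savez('f_'+n+'.npz',**s); 
        if n!='top': fit(s)
E
python3 fit.py
```

```text
356 tilt x,y deg [18.28 -0.59] offset [-0.0025 -0.0002  0.    ] res 0.00055 [ 0.4798 -0.3074  0.2418]
665 tilt x,y deg [12.01  0.09] offset [-0.006  -0.0006  0.004 ] res 0.00113 [ 0.4797 -0.3073  0.2413]
```

```bash
python3 - <<'E'
from h import *
T,o=pose(); g=T[:3,3]+.006*T[:3,2]
for n in('scene','wrist'):
    s=np.load(f'f_{n}.npz'); W=s['W']; im=s['img'].astype(int).sum(2)//3
    p=(W.reshape(-1,3)-g)@T[:3,:3]; col=im.reshape(-1); C=T[:3,:3].T@(-s['R'].T@s['t']-g); print(n,'cam in tool',C.round(3))
    for z in np.arange(.004,.136,.006):
        m=(abs(p[:,2]-z)<.003)&(abs(p[:,1])<.03)&(p[:,0]>-.075)&(p[:,0]<.04)
        if m.sum()>1: q=p[m]; print(round(z*1000),m.sum(),'x',(np.percentile(q[:,0],[0,10,50,90,100])*1000).round(1),'y',(np.percentile(q[:,1],[0,50,100])*1000).round(1),col[m].mean().round())
E
```

```text
scene cam in tool [ 0.371 -0.309 -0.355]
4 94 x [-9.5  0.3 10.  12.2 12.8] y [-27.1 -12.4  25.5] 115.0
10 95 x [-10.   -2.7   8.9  12.3  13.7] y [-26.6 -11.5  27.2] 112.0
16 34 x [-1.5  1.6  6.7 11.  11.6] y [-25.9   6.6  28.1] 103.0
22 6 x [-1.2 -0.4  0.6  1.2  1.7] y [-1.   1.1  5.2] 122.0
28 9 x [-2.3 -2.  -1.6 -0.9 -0.4] y [-6.3  0.2  5.8] 107.0
34 23 x [-18.4 -12.6  -4.8  -2.4  -1.7] y [-10.9  -5.2   6.9] 117.0
40 29 x [-23.8 -20.1  -9.   -4.9  -3.5] y [-10.9  -7.5   4.6] 132.0
46 48 x [-34.2 -31.6 -16.   -7.4  -5.6] y [-13.2  -8.    7. ] 115.0
52 82 x [-31.5 -23.3 -13.3  -8.3  -6.9] y [-16.3  -9.2  14.2] 79.0
58 38 x [-18.6 -13.3  -7.   -4.6  -4.2] y [-15.4  -3.8  11.9] 83.0
70 17 x [-29.8 -27.  -21.9 -17.5 -16.6] y [-8.7 -7.3  1.8] 118.0
76 22 x [-33.8 -28.2 -20.9 -18.6 -17.4] y [-9.4 -5.7  2.6] 124.0
82 24 x [-36.9 -33.5 -25.6 -20.8 -19.7] y [-9.1 -6.9  5.4] 127.0
88 22 x [-36.4 -35.  -25.2 -22.1 -21.6] y [-8.7 -6.2  6.4] 127.0
94 14 x [-34.  -32.2 -26.9 -24.6 -23.8] y [-8.2 -4.9  2.8] 126.0
100 10 x [-35.6 -34.9 -30.8 -27.5 -26.6] y [-7.2 -5.3  1.6] 132.0
106 3 x [-37.4 -36.
[... 208 characters left out ...]
 -0.14 ]
4 423 x [-1.1  4.8 11.2 11.8 12.4] y [-27.1  -0.4  25.8] 83.0
10 384 x [-3.8  2.4 11.2 11.8 12.4] y [-27.   -1.5  25.5] 86.0
16 174 x [-7.   0.8  9.8 11.4 11.7] y [-26.8  -0.7  25.5] 102.0
22 46 x [-7.7 -4.4  0.1  1.7  2.1] y [-11.2   0.8   9.8] 94.0
28 84 x [-9.2 -6.9 -2.4 -0.5  0.1] y [-11.5  -1.6  10.1] 87.0
34 43 x [-8.5 -6.5 -3.5 -1.5 -1.2] y [-10.   -0.4   9.2] 81.0
40 16 x [-8.8 -7.2 -4.5 -3.4 -3.1] y [-9.  -1.1  6.7] 85.0
46 27 x [-14.1  -9.7  -7.5  -6.2  -6. ] y [-8.5 -0.4  9.2] 88.0
52 132 x [-24.4 -20.7 -15.6  -9.2  -7.4] y [-13.9  -0.7  12.4] 45.0
58 330 x [-16.6 -12.8  -9.1  -6.   -4.7] y [-13.9  -1.1  12.4] 44.0
64 2 x [-6.3 -6.3 -6.2 -6.2 -6.2] y [-5.4 -5.1 -4.7] 58.0
```

Slices and fit put the tilt at about 18.4°. I'll dip back into the bore and tilt a little further.

Request:
{"method": "advance", "body": {"plan": [{"dz": 0.02,"jaw": 0.015},{"dz": 0.04,"jaw": 0.015},{"dz": 0.055,"jaw": 0.015},{"dz": 0.063,"jaw": 0.015},{"dx": 0.002,"dz": 0.0638,"jaw": 0.015},{"dx": 0.0035,"dz": 0.0644,"jaw": 0.015},{"dx": 0.0035,"dz": 0.0644,"jaw": 0.015}]}}

```text
clock: 22.98
tool_pos: [0.4791, -0.3076, 0.1792]
orientation: [-180.0, 0.3, 177.2]
force: [5.1, 0.2, -1.5]
opening: 0.0219
gripper_force: 30.0
```

Request:
{"method": "advance", "body": {"plan": [{"dz": -0.006,"jaw": 0.015},{"dz": -0.016,"jaw": 0.015},{"dz": -0.035,"jaw": 0.015},{"dz": -0.055,"jaw": 0.015},{"dz": -0.065,"jaw": 0.015},{"dz": -0.065,"jaw": 0.015}]}}

```text
clock: 23.72
tool_pos: [0.4769, -0.3074, 0.2436]
orientation: [-180.0, 0.1, 177.1]
force: [-0.8, 0.7, -1.5]
opening: 0.0216
gripper_force: 30.0
```

```bash
python3 - <<'E'
from fit import *
for i in range(3): c=fit(shot('scene'))
s=shot('scene'); T,o=pose(); g=T[:3,3]+.006*T[:3,2]
im=s['img']; q=(s['R']@g+s['t']); u,v=(s['f']*q[:2]/q[2]+s['c']).round().astype(int); print(u,v)
save('s9',cv2.resize(im[v-10:v+90,u-50:u+50],None,fx=6,fy=6,interpolation=cv2.INTER_CUBIC)); np.savez('s9.npz',**s)
E
```

```text
349 tilt x,y deg [18.71 -0.17] offset [-0.0026  0.0003  0.    ] res 0.00062 [ 0.4766 -0.3073  0.2428]
355 tilt x,y deg [1.898e+01 1.000e-02] offset [-0.0019  0.0006  0.    ] res 0.00054 [ 0.4764 -0.3072  0.2423]
354 tilt x,y deg [18.71 -0.33] offset [-0.0021  0.0005  0.    ] res 0.00054 [ 0.4764 -0.3072  0.2421]
385 206
```

View pics/s9.png

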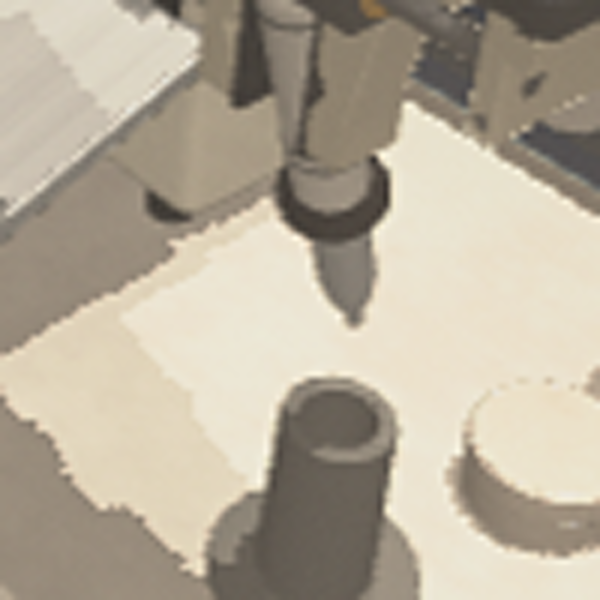

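The probe is out and hanging tilted: collar at (335,200) in the crop, tip end at (352,325), stand empty below. Computing the tilt from the tip's ray.

```bash
python3 - <<'E'
from h import *
from scipy.optimize import least_squares
s=dict(np.load('s9.npz')); T,o=pose(); T[:3,3]=[.4764,-.3072,.2421]; g=T[:3,3]+.006*T[:3,2]; C=-s['R'].T@s['t']
for (cu,cv_) in((352,325),(354,327),(350,325)):
    u,v=335+(cu+.5)/6-.5,196+(cv_+.5)/6-.5
    d=s['R'].T@np.array([(u-s['c'][0])/s['f'],(v-s['c'][1])/s['f'],1]); n=T[:3,1]; X=C+(n@(g-C))/(n@d)*d; q=T[:3,:3].T@(X-g)
    print('tip in tool',q.round(4),'len',np.hypot(q[0],q[2]).round(4),'angle if axis through grip x=0,-2mm',[np.degrees(np.arctan2(-q[0]+e,q[2])).round(2) for e in(0,-.002)])
# handle only fit, several frames
p=[]
for i in range(6):
    W=shot('wrist' if i%2 else 'scene')['W']; T,o=pose(); g=T[:3,3]+.006*T[:3,2]; q=(W.reshape(-1,3)-g)@T[:3,:3]; q=q[~np.isnan(q[:,0])]; r=np.hypot(q[:,0]+2e-3+q[:,2]*.35,q[:,1])
    q=q[(q[:,2]>.022)&(q[:,2]<.046)&(r<.0145)]; p.append(q)
for nm,P in(('scene',np.vstack(p[::2])),('wrist',np.vstack(p[1::2])),('both',np.vstack(p))):
    def res(c):
        a=np.array([np.sin(c[0]),np.sin(c[1]),0]); a[2]=-np.sqrt(1-a@a); q=P-[c[2],c[3],0]; return np.linalg.norm(np.cross(q,a),axis=1)-.011
    r=least_squares(res,[.35,0,0,0],loss='soft_l1',f_scale=.0007); print(nm,len(P),np.degrees(r.x[:2]).round(2),r.x[2:].round(4),np.median(abs(r.fun)).round(5))
E
```

```text
tip in tool [-0.0399  0.      0.1176] len 0.1241 angle if axis through grip x=0,-2mm [np.float64(18.74), np.float64(17.86)]
tip in tool [-0.041  0.     0.119] len 0.1259 angle if axis through grip x=0,-2mm [np.float64(19.01), np.float64(18.15)]
tip in tool [-0.0389 -0.      0.117 ] len 0.1233 angle if axis through grip x=0,-2mm [np.float64(18.4), np.float64(17.51)]
scene 216 [19.12 -1.87] [-0.0018 -0.0005] 0.00034
wrist 533 [17.72  0.12] [-0.0031 -0.0006] 0.00018
both 749 [17.77 -4.16] [-0.003  -0.0026] 0.00028
```

Request:
{"method": "advance", "body": {"plan": [{"dz": 0.02,"jaw": 0.015},{"dz": 0.04,"jaw": 0.015},{"dz": 0.055,"jaw": 0.015},{"dz": 0.063,"jaw": 0.015},{"dx": 0.002,"dz": 0.0638,"jaw": 0.015},{"dx": 0.004,"dz": 0.0645,"jaw": 0.015},{"dx": 0.004,"dz": 0.0645,"jaw": 0.015}]}}

```text
clock: 25.1
tool_pos: [0.4748, -0.3074, 0.1794]
orientation: [-180.0, 0.2, 177.2]
force: [4.5, -0.8, -0.5]
opening: 0.0213
gripper_force: 30.0
```

Request:
{"method": "advance", "body": {"plan": [{"dz": -0.006,"jaw": 0.015},{"dz": -0.016,"jaw": 0.015},{"dz": -0.035,"jaw": 0.015},{"dz": -0.055,"jaw": 0.015},{"dz": -0.065,"jaw": 0.015},{"dz": -0.065,"jaw": 0.015}]}}

```text
clock: 25.85
tool_pos: [0.4728, -0.3072, 0.244]
orientation: [-180.0, 0.0, 177.1]
force: [0.5, 0.1, -1.0]
opening: 0.0212
gripper_force: 30.0
```

```bash
cat > tilt.py <<'E'
from fit import *
for i in range(2): c=fit(shot('scene'))
p=[]
for i in range(4):
    W=shot('wrist' if i%2 else 'scene')['W']; T,o=pose(); g=T[:3,3]+.006*T[:3,2]; q=(W.reshape(-1,3)-g)@T[:3,:3]; q=q[~np.isnan(q[:,0])]; r=np.hypot(q[:,0]+2e-3+q[:,2]*.35,q[:,1])
    q=q[(q[:,2]>.022)&(q[:,2]<.046)&(r<.0145)]; p.append(q)
for nm,P in(('scene',np.vstack(p[::2])),('wrist',np.vstack(p[1::2]))):
    def res(c):
        a=np.array([np.sin(c[0]),np.sin(c[1]),0]); a[2]=-np.sqrt(1-a@a); q=P-[c[2],c[3],0]; return np.linalg.norm(np.cross(q,a),axis=1)-.011
    r=least_squares(res,[.35,0,0,0],loss='soft_l1',f_scale=.0007); print(nm,len(P),np.degrees(r.x[:2]).round(2),r.x[2:].round(4),np.median(abs(r.fun)).round(5))
# tip end: lowest probe pixels in the scene picture against the pale table
s=shot('scene'); T,o=pose(); g=T[:3,3]+.006*T[:3,2]; W=s['W']; q=(W-g)@T[:3,:3]
m=(q[...,2]>.1)&(q[...,2]<.135)&(abs(q[...,1])<.02)&(q[...,0]>-.06)&(q[...,0]<-.02)
print('low pts',np.round(q[m][np.argsort(q[m][:,2])][-6:],4).tolist())
E
python3 tilt.py
```

```text
338 tilt x,y deg [20.79 -0.03] offset [-0.0027  0.0004  0.    ] res 0.0006 [ 0.4726 -0.3071  0.2432]
340 tilt x,y deg [20.76  0.35] offset [-0.0025  0.0011  0.    ] res 0.00059 [ 0.4724 -0.307   0.2428]
scene 131 [20.36 -2.4 ] [-0.0027 -0.001 ] 0.00034
wrist 292 [19.35  0.  ] [-0.0037 -0.0007] 0.00019
low pts [[-0.0403, -0.0011, 0.1113], [-0.0424, -0.0017, 0.1119], [-0.0439, -0.0027, 0.112], [-0.0416, 0.0021, 0.1144], [-0.0427, -0.0018, 0.1145], [-0.0417, -0.0004, 0.115]]
```

Tilt now reads about 20°. Moving to a hover 25 mm off the ring along the floor normal.

```bash
python3 -c "
from h import *
go((.4562,-.1097,.2146,177.0))"; 
```

```text
delta [0.0264 0.1963 0.0283] turn 0.12 dist 0.2
```

Request:
{"method": "advance", "body": {"plan": [{"dx": 0.005,"dy": 0.03,"jaw": 0.015},{"dx": 0.01,"dy": 0.075,"jaw": 0.015},{"dx": 0.017,"dy": 0.12,"jaw": 0.015},{"dx": 0.022,"dy": 0.165,"dz": 0.005,"jaw": 0.015},{"dx": 0.0264,"dy": 0.19,"dz": 0.015,"jaw": 0.015},{"dx": 0.0264,"dy": 0.1963,"dz": 0.025,"jaw": 0.015},{"dx": 0.0264,"dy": 0.1963,"dz": 0.0283,"jaw": 0.015},{"dx": 0.0264,"dy": 0.1963,"dz": 0.0283,"jaw": 0.015}]}}

```text
clock: 27.2
tool_pos: [0.4564, -0.1105, 0.2148]
orientation: [-180.0, -0.0, 177.1]
force: [0.5, -0.0, -1.9]
opening: 0.0216
gripper_force: 30.0
```

```bash
python3 tilt.py; python3 - <<'E'
from h import *
for k in range(2):
    s=shot('scene'); T,o=pose(); g=T[:3,3]+.006*T[:3,2]
W=s['W']; C=-s['R'].T@s['t']
ring=np.array([.5105,-.1125,.0667]); tip=g+T[:3,:3]@np.array([-.0458,0,.1184])
f=lambda X:(lambda q:(s['f']*q[:2]/q[2]+s['c']))(s['R']@X+s['t'])
print('ring px',f(ring),'tip px',f(tip),T[:3,3],'tip',tip)
u,v=f((ring+tip)/2).round().astype(int); print('crop origin',u-40,v-40)
save('s10',cv2.resize(s['img'][v-40:v+40,u-40:u+40],None,fx=7,fy=7,interpolation=cv2.INTER_CUBIC)); np.savez('s10.npz',**s)
E
```

```text
311 tilt x,y deg [26.63  0.08] offset [0.0063 0.0007 0.004 ] res 0.0016 [ 0.4566 -0.1106  0.2151]
312 tilt x,y deg [26.79  0.29] offset [0.0068 0.001  0.004 ] res 0.00156 [ 0.4566 -0.1105  0.2152]
scene 126 [20.46 -1.66] [-0.0021 -0.0005] 0.00042
wrist 291 [19.27 -0.1 ] [-0.0038 -0.0008] 0.0002
low pts [[-0.0431, -0.0024, 0.109], [-0.0409, -0.0017, 0.1111], [-0.0437, -0.0017, 0.1124], [-0.0407, 0.0015, 0.1131], [-0.0436, -0.0018, 0.115], [-0.0426, 0.0004, 0.1159]]
ring px [321.06867109 219.58739442] tip px [318.21456355 212.45935266] [ 0.45643198 -0.10995305  0.21518972] tip [ 0.50218867 -0.11226123  0.09079519]
crop origin 280 176
```

View pics/s10.png

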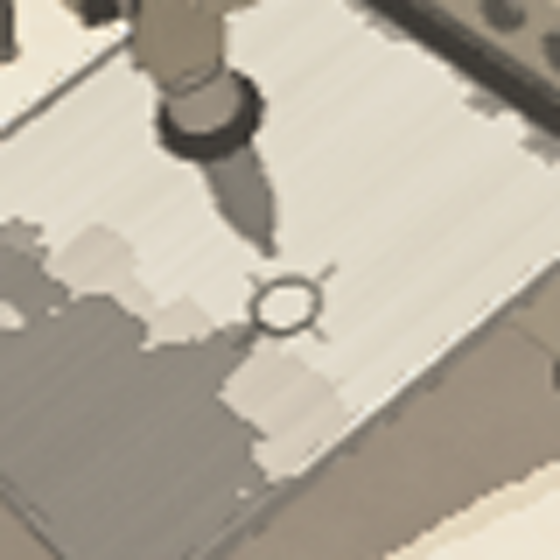

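The tip end is at (270,255) and the ring centre at (286,305) in the crop. Both are within a pixel of prediction, so tip position and tilt check out. Advancing along the floor normal with averaged force readings.

```bash
cat > F.py <<'E'
from h import *
import sys
n=np.array([-.342,.019,.94]); F=[];P=[]
for i in range(int(sys.argv[1])):
    o=status.get_obs(); F.append(o['force']); P.append(o['tool_pos']); optics.snapshot('wrist')
F=np.array(F); print('F',F.mean(0).round(2),'Fn',(F@n).mean().round(2),'+-',((F@n).std()/len(F)**.5).round(2),'TCP',np.mean(P,0).round(4),'n-dist to touch est',(n@(np.mean(P,0)-[.4648,-.1102,.1911])).round(4))
E
python3 F.py 14
```

```text
F [ 0.02  0.13 -1.2 ] Fn -1.13 +- 0.09 TCP [ 0.4564 -0.1098  0.2151] n-dist to touch est 0.0255
```

Request:
{"method": "advance", "body": {"plan": [{"dx": -0.0027,"dz": 0.0075,"jaw": 0.015},{"dx": -0.0051,"dz": 0.014,"jaw": 0.015},{"dx": -0.0065,"dz": 0.0179,"jaw": 0.015},{"dx": -0.0068,"dz": 0.0188,"jaw": 0.015},{"dx": -0.0068,"dz": 0.0188,"jaw": 0.015}]}}

```text
clock: 28.98
tool_pos: [0.4632, -0.1102, 0.1963]
orientation: [-180.0, -0.0, 177.1]
force: [0.1, 0.2, -1.1]
opening: 0.0209
gripper_force: 30.0
```

```bash
python3 F.py 12
```

```text
F [-0.15  0.09 -1.49] Fn -1.35 +- 0.07 TCP [ 0.4632 -0.1101  0.1964] n-dist to touch est 0.0055
```

Request:
{"method": "advance", "body": {"plan": [{"dx": -0.001,"dz": 0.0028,"jaw": 0.015},{"dx": -0.0017,"dz": 0.0047,"jaw": 0.015},{"dx": -0.0024,"dz": 0.0066,"jaw": 0.015},{"dx": -0.0024,"dz": 0.0066,"jaw": 0.015}]}}

```text
clock: 30.08
tool_pos: [0.4656, -0.1103, 0.1896]
orientation: [-180.0, -0.0, 177.1]
force: [-1.0, 0.2, -0.6]
opening: 0.0215
gripper_force: 30.0
```

```bash
python3 F.py 12
```

```text
F [-0.76  0.22 -0.47] Fn -0.17 +- 0.16 TCP [ 0.4656 -0.1103  0.1897] n-dist to touch est -0.0015
```

Request:
{"method": "advance", "body": {"plan": [{"dx": -0.0007,"dz": 0.0019,"jaw": 0.015},{"dx": -0.0014,"dz": 0.0038,"jaw": 0.015},{"dx": -0.0014,"dz": 0.0038,"jaw": 0.015}]}}

```text
clock: 31.05
tool_pos: [0.467, -0.1103, 0.1858]
orientation: [-180.0, -0.0, 177.1]
force: [-1.6, -0.7, 0.9]
opening: 0.0212
gripper_force: 30.0
```

```bash
python3 F.py 20
```

```text
F [-1.16 -0.22  0.99] Fn 1.32 +- 0.1 TCP [ 0.467  -0.1103  0.1859] n-dist to touch est -0.0056
```

```bash
python3 tilt.py; python3 - <<'E'
from h import *
T,o=pose(); g=T[:3,3]+.006*T[:3,2]; t=np.radians(20); L=.126-.0052
print('tip est',(g+T[:3,:3]@np.array([-.0027-L*np.sin(t),0,L*np.cos(t)])).round(4),o['clock'],o['opening'])
s=shot('scene'); w=s['img'][195:240,300:345]; g=cv2.cvtColor(w,cv2.COLOR_RGB2GRAY)
import sys
for r in g[8:36,6:38]: print(' '.join('%3d'%v for v in r))
E
```

```text
1114 tilt x,y deg [-0.31  3.99] offset [-0.0225  0.0041  0.0465] res 0.01494 [ 0.467  -0.1103  0.1859]
1110 tilt x,y deg [-10.81  -0.75] offset [-0.0423 -0.0037  0.0754] res 0.01223 [ 0.467  -0.1104  0.1859]
scene 106 [23.35 -3.99] [ 0.0001 -0.002 ] 0.0005
wrist 298 [19.52 -0.5 ] [-0.0036 -0.0009] 0.00019
low pts [[-0.0214, -0.0001, 0.1206], [-0.0235, 0.0029, 0.1208], [-0.021, -0.0116, 0.1211], [-0.0207, -0.0194, 0.1212], [-0.0204, -0.0014, 0.1221], [-0.02, -0.0093, 0.1222]]
tip est [ 0.511  -0.1125  0.0664] 32.4 0.021526853318645556
140  55  63 144 148 141 144 144 145 149 100  62  60  59  58 200 222 217 217 216 215 215 215 215 215 214 213 213 214 216 217 217
165  84  58  57  98 114 141 114  86  68  59  61  61  58 122 207 219 217 216 216 215 216 216 216 214 214 215 215 215 218 218 217
170  90  55  60  60  59  57  59  58  61  63  62  60  79 203 222 217 216 217 216 216 216 216 214 213 215 215 215 217 217 217 217
225 158  79  58  61  59  63  63  61  62  61  61  80 103 200 221 217 216 216 215 216 215 213 214 215 215 216 217 217 217 216 217
222 226 176 100  64  61  60  61  62  64  65  83 
[... 2323 characters left out ...]
 195 195 198 197 197 200 200 213 217 215 214 213 214 216 217
138 138 141 140 140 140 140 142 139 139 140 134 186 204 200 197 195 196 198 195 200 202 202 199 197 208 214 212 216 217 218 216
140 139 141 139 140 141 141 139 142 140 137 139 187 203 199 196 198 197 197 200 203 202 200 196 195 192 209 216 217 217 216 215
139 140 139 141 141 142 141 142 142 138 136 188 205 199 197 199 197 199 201 204 201 199 198 197 194 194 214 219 217 218 217 215
138 140 141 142 140 140 142 142 139 140 137 136 182 200 200 198 199 204 204 201 198 197 196 195 196 199 215 218 217 217 216 200
140 141 141 139 141 143 139 139 140 139 137 136 133 183 200 202 206 204 202 198 199 195 193 197 202 200 198 213 216 217 205 229
```

The tip sits at the ring's centre, the tilt is about 20°, and the spring is roughly half in (about 2.5 N). Handing in.

```bash
python3 -c "
from plant import job
print(job.close_job())"
```

```text
the job is handed in; nothing more can be done
None
```

Job handed in at about 32.5 s: both packs are flat in the tote, and the probe is held in the check ring at about 20° (square to the floor within about 1° by camera), with its tip pushed in about 5 mm (2.6 N, estimated from wrist force).

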